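Stack the tins on the kitchen scale and log the weight

ROBOT

A 6-joint arm with a two-finger parallel gripper is mounted at the origin on the work surface. World frame = base frame: x ahead of the robot, y to its left, z up, the work surface at z = 0. Lengths are in m, angles in rad, forces in N, time in s.
With the tool pointing down it reaches from about 0.3 to 0.775 m from the base axis. Payload 14.6 kg.
Tool frame: the origin (TCP) lies on the centre line of the jaws, within the pads' length; the fingertips stand 19 mm ahead of it and the grasp point (between the pads) is the TCP; y points along the fingers, x is the direction in which the jaws open and shut, and the axes are right-handed (so a half turn about y gives the same grasp; the last joint's range is limited). The gripper opens to 94 mm and grips with 3 to 60 N. Pads are 16 mm wide; open, the fingers measure 119 mm over their backs; the gripper's body (75 mm by 177 mm) begins 78 mm behind the grasp point.
Start: joints at [-1.173, 0.3, 1.521, -0, 1.321, -0.067], TCP at [0.247, -0.492, 0.224] pointing down, gripper open.
Joint ranges: [-3.03, 3.03], [-0.79, 2.21], [0.23, 2.52], [-1.04, 4.18], [0, 3.07], [-2.55, 2.55]. Speed limits (rad/s): [2.22, 2.22, 2.57, 3.14, 3.14, 3.14].

INTERFACE

Orientations are given as [roll, pitch, yaw] about the fixed x, y, z axes, in that order (R = Rz(yaw) Ry(pitch) Rx(roll)).
In Python, from station import get_obs, cams, workorder gives the robot as it stands.
- The arm moves only by the shell command python3 -m handwheel 'ROWS' [FORCE]. ROWS is JSON, a list of rows, each an object of numbers: "fingers": the opening, from -1 (shut) to 1 (fully open); "x", "y", "z": the shift along the tool's x, y, z in m; "spin": the turn about the tool's y in degrees. In form: [{"fingers": .., "x": .., "y": .., "z": .., "spin": ..}, ...]. A call has exactly 10 rows; each row is the pose to reach, as a shift and turn from the pose commanded when the call began, along the tool's axes at that moment; what a row does not reach only later rows make up. A row lasts 1/10 s, in which the tool goes at most 50 mm and 8.59 degrees, less where a joint would pass 70% of its speed; a pose out of reach is approached as far as the arm can. A call with a gripper value outside its range is refused whole. The fingers move at their own pace and stop on an object; FORCE is the grip in N (left out, the last holds). Time passes only in rows, so rows that repeat a pose let the fingers close, or fill a call up. It gives the time, the measured TCP pose, the force and the opening at its end, in the units of the state.
- get_obs(): the state, without advancing time (a new reading comes with each control period).
- cams.camera(name): name is "side" or "top" or "wrist"; returns (picture, depth): 420x560x3 uint8, red, green, blue; 420x560 float32, m along the optical axis (not along the pixel's ray), 0 where there is no reading.
- cams.get_calibration(name): a dict with "fx", "fy", "cx", "cy" (pixels), "view" (4x4, takes a point from world to camera coordinates). Camera axes: x right, y down, z forward; pixel columns grow to the right and rows downward; lengths in m; the calibration is good to about 2 mm. The wrist camera is an equidistant fisheye: a pixel r from the principal point sees the ray r / f radians off the axis. A picture is of the moment at which its call begins: read the wrist's pose just before it. get_calibration takes no time and is no camera call; for the wrist camera it gives the pose at the moment of the call.
- workorder.hand_in(): hands the job in, once; it reports no verdict.
The state is a dict: "time_s": time; "qpos": joint angles; "joint_vel": joint speeds; "tau": joint torques, N m; "ee_pos": TCP position; "eef_rot": TCP orientation; "force": force on the tool from outside, world axes, zero at the start; "moment": the same for the moment, N m; "grip_width": finger opening in m.
Only numpy, scipy, OpenCV 4.12 (cv2) and the standard library are available. Lean on these libraries where they do the work, as an engineer would, in place of code of your own. Each camera call takes 0.05 s, during which the arm holds its last target. There are 200 camera calls.

TASK

Build a column of the three closed tins on the kitchen scale: on the tall tin that already stands on its pan set the middle-height tin, then the flattest tin on top, each set down gently (not dropped), right way up and squarely, with its edges flush with the tin below. When the column stands, press the scale's large round key fully down and let it up, then the small round key in the same way, one at a time and no key before the column is complete. Leave everything else where it is.

Things in the scene. Friction and masses are not known exactly. Their poses are not given: they have to be found in the camera images.
- scale: Flat kitchen scale, fixed to the table: grey base 250 mm (x) by 210 mm (y), its top 34 mm above the table; a dark steel pan 165 x 200 mm on the far part of it, pan surface 43 mm above the table; the strip nearest the robot carries two keys and a small dark display. Origin under the base's centre on the table; x points away from the robot, y to the left; turned up to 0.25 rad.
- pan (a point): Centre of the scale pan's upper surface, 37 mm in x from the scale's origin, 43 mm above the table; axes as the scale.
- key_large_top (a point): Centre of the top of the large round pale key (34 mm across) in its black housing, at the left (+y) end of the keypad strip, at scale x -90, y +55 mm. Press straight down.
- key_small_top (a point): Centre of the top of the small round pale key (20 mm across) in its black housing, at the right (-y) end of the strip, at scale x -90, y -55 mm. Press straight down.
- key_large (a joint): Travel of the large key in m: 0 up, 0.006 fully down (about 4 N); springs back.
- key_small (a joint): Travel of the small key in m: 0 up, 0.006 fully down (about 4 N); springs back.
- tin_tall: Closed rectangular tin of plain bare metal with a flat lid, the tallest of the three tins: 60 mm (its x) by 110 mm (its y) by 80 mm high, about 0.5 kg. Starts standing near the middle of the scale pan, loose, turned a little on it. Origin at the centre of its underside, z up.
- tin_mid: Closed rectangular tin of plain bare metal with a flat lid, the middle one in height of the three tins: 60 mm (its x) by 110 mm (its y) by 60 mm high, about 0.35 kg. Starts lid up on the table to the left or the right of the scale (it changes places with the other loose tin). Origin at the centre of its underside, z up.
- tin_flat: Closed rectangular tin of plain bare metal with a flat lid, the flattest of the three tins: 60 mm (its x) by 110 mm (its y) by 40 mm high, about 0.25 kg. Starts lid up on the table to the left or the right of the scale (it changes places with the other loose tin). Origin at the centre of its underside, z up.
- cup: Bystander: aluminium measuring cup with a handle, 76 mm across, 70 mm high, behind the left tin. Origin under its centre.
- jar: Bystander: glass jar with steel cap, 68 mm across, 85 mm high, behind the right tin. Origin under its centre.
- mortar: Bystander: grey stone bowl, 120 mm across, 65 mm high, far left. Origin under its centre.
- can: Bystander: round steel can, 76 mm across, 100 mm high, far right. Origin under its centre.
- spoon: Bystander: wooden spoon, 220 mm long, lying across the table near the robot on the right. Origin under its middle.
Not all that is in view belongs to the job. Leave any yellow look-alike of the tin_mid alone.

How it is judged:
By the outcome, as a careful person would: the job done as asked, in the order asked, and still so for the second after the job is handed in, with the robot touching nothing.
It also fails if it takes over 72 s, if anything falls off the work surface, if the arm or the gripper's body presses on something with over 40 N, if the wrist force passes 120 N, or if a joint passes its speed limit or range.

## Working session

There is one attempt and no reset: what is moved stays moved. The work goes in short steps, Python scripts to look and compute and a shell command to move; the robot and the scene stay as the last step left them, time stands still between calls to the robot, and variables do not carry over. Pictures are saved under pics/ and viewed, about 8 in all and at most 12, crops included, and the job is handed in when it is done.

```bash
ls; mkdir -p pics
cat > h.py <<'E'
import numpy as np, cv2
from station import get_obs, cams, workorder
def pts(name):
    K=cams.get_calibration(name); im,d=cams.camera(name)
    v,u=np.mgrid[0:420,0:560]
    P=np.stack([(u-K['cx'])/K['fx']*d,(v-K['cy'])/K['fy']*d,d],-1)
    V=np.array(K['view']); W=(P-V[:3,3])@V[:3,:3]
    W[d==0]=np.nan
    return im,W
E
python3 - <<'E'
from h import *
o=get_obs(); print({k:np.round(v,4) for k,v in o.items()})
for n in ('top','side'):
    K=cams.get_calibration(n);V=np.array(K['view']);print(n,K['fx'],-V[:3,:3].T@V[:3,3])
    im,W=pts(n); np.savez('/tmp/%s0.npz'%n,im=im,W=W); cv2.imwrite('pics/%s0.png'%n,im[...,::-1])
E
```

```text
pics
{'time_s': np.float64(0.0), 'qpos': array([-1.1726,  0.3005,  1.5216,  0.    ,  1.3208, -0.0666]), 'joint_vel': array([-0.001 ,  0.    ,  0.0009,  0.0011,  0.0002,  0.001 ]), 'tau': array([-1.50000e-03, -5.31808e+01, -3.52732e+01,  7.08000e-02,
        2.44000e-02, -1.00000e-04]), 'ee_pos': array([ 0.2464, -0.4914,  0.2239]), 'eef_rot': array([-1.5707e+00,  1.2000e-03, -1.1060e+00]), 'force': array([-0.1094,  0.6937, -0.3368]), 'moment': array([-0.015 , -0.0396, -0.0428]), 'grip_width': np.float64(0.094)}
top 461.7659290052025 [ 0.27268018 -0.01206762  1.73433727]
side 501.0803687171015 [0.0201171  1.02587033 0.91765588]
```

View pics/top0.png

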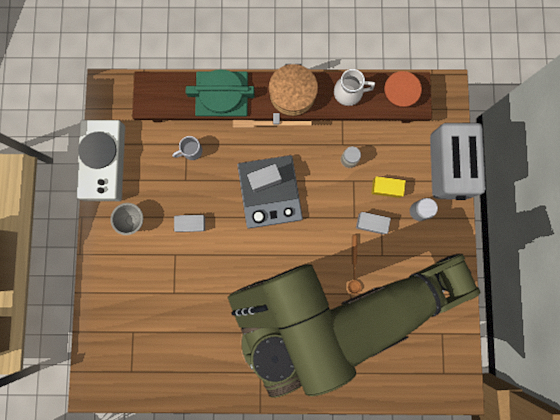

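The top view shows the scale near (270,190), the tall tin on it at (265,177), loose tins at (189,223) and (374,223), the yellow look-alike at (390,186), and keys at (258,216) and (289,212). Next I'll measure them by depth.

```bash
cat >> h.py <<'E'
def rect(W,c,R,zlo,zhi):
    "top-face rectangle near world c: centre, yaw of the long axis minus 90deg, sizes, height"
    m=(np.hypot(W[...,0]-c[0],W[...,1]-c[1])<R)&(W[...,2]>zlo)&(W[...,2]<zhi)
    z=np.median(W[m][:,2]); m&=abs(W[...,2]-z)<.008
    n,l,s,_=cv2.connectedComponentsWithStats(m.astype(np.uint8)); k=1+np.argmax(s[1:,4]); m=l==k
    p=W[m][:,:2].astype(np.float32)
    (cc,sz,a)=cv2.minAreaRect(p*1000)
    w,h=sz
    if w>h: a+=-90; w,h=h,w
    # a = angle of short axis
    a=(a+90)%180-90
    cov=np.cov(p.T); ev,E=np.linalg.eigh(cov); s=E[:,0]*np.sign(E[0,0])
    return dict(c=np.round(np.array(cc),1),mean=np.round(p.mean(0)*1000,1),sz=np.round((w,h),1),yaw=round(a,2),pca=round(float(np.degrees(np.arctan2(s[1],s[0]))),2),z=round(float(z)*1000,1),n=int(m.sum()))
E
python3 - <<'E'
from h import *
for n in ('top','side'):
    f=np.load('/tmp/%s0.npz'%n);W=f['W']
    T=np.load('/tmp/top0.npz')['W']
    for nm,(u,v),R,lo,hi in (('tall',(265,177),.09,.1,.14),('left',(189,223),.09,.025,.075),('right',(374,223),.09,.025,.075),('scale',(270,200),.17,.028,.039),('pan',(272,190),.14,.039,.05),('keyL',(258,216),.03,.036,.06),('keyS',(289,212),.02,.036,.06),('yellow',(390,186),.08,.02,.09),('jar',(351,156),.06,.02,.15),('cup',(190,148),.08,.03,.15),('can',(426,209),.07,.02,.15),('mortar',(127,219),.09,.03,.15)):
        try: print(n,nm,rect(W,T[v,u],R,lo,hi))
        except Exception as e: print(n,nm,e,T[v,u])
E
```

```text
top tall {'c': array([595.9,  45.3]), 'mean': array([595. ,  45.4], dtype=float32), 'sz': array([ 60.8, 109.6]), 'yaw': 21.55, 'pca': 21.04, 'z': 122.0, 'n': 489}
top left {'c': array([436.2, 323.2]), 'mean': array([435.9, 322.9], dtype=float32), 'sz': array([ 60.2, 108.6]), 'yaw': 2.19, 'pca': 0.89, 'z': 39.3, 'n': 457}
top right {'c': array([ 439.9, -355.1]), 'mean': array([ 439.8, -354.5], dtype=float32), 'sz': array([ 60.1, 110.3]), 'yaw': -11.95, 'pca': -11.63, 'z': 58.6, 'n': 488}
top scale {'c': array([480.7,  14.7]), 'mean': array([477.9,   9.1], dtype=float32), 'sz': array([ 94.1, 209.6]), 'yaw': 10.35, 'pca': 9.1, 'z': 34.5, 'n': 845}
top pan {'c': array([593.2,  33.2]), 'mean': array([585.8,  25.7], dtype=float32), 'sz': array([168. , 205.2]), 'yaw': 9.87, 'pca': 16.11, 'z': 43.3, 'n': 1319}
top keyL {'c': array([460.8,  64.7]), 'mean': array([459.4,  66.6], dtype=float32), 'sz': array([49.8, 49.8]), 'yaw': -45.35, 'pca': 78.82, 'z': 47.0, 'n': 103}
top keyS {'c': array([476.4, -42.6]), 'mean': array([475.6, -43.5], dtype=float32), 'sz': array([29.4, 30.9]), 'yaw': 38.71, 
[... 2119 characters left out ...]
': -7.36, 'pca': -9.01, 'z': 55.4, 'n': 332}
side jar {'c': array([ 675.1, -264.4]), 'mean': array([ 672.1, -259.7], dtype=float32), 'sz': array([41.9, 64.3]), 'yaw': -66.03, 'pca': -62.99, 'z': 61.0, 'n': 93}
side cup {'c': array([689.3, 350.1]), 'mean': array([694.6, 352.1], dtype=float32), 'sz': array([61.8, 73.6]), 'yaw': -44.31, 'pca': -21.07, 'z': 53.9, 'n': 189}
side can {'c': array([ 474.7, -518.5]), 'mean': array([ 474.7, -512.6], dtype=float32), 'sz': array([38.1, 72.3]), 'yaw': -67.77, 'pca': -71.01, 'z': 73.7, 'n': 87}
side mortar {'c': array([445.3, 544.9]), 'mean': array([452.4, 537.7], dtype=float32), 'sz': array([116.5, 116.8]), 'yaw': 17.6, 'pca': 45.97, 'z': 56.4, 'n': 741}
```

View pics/side0.png

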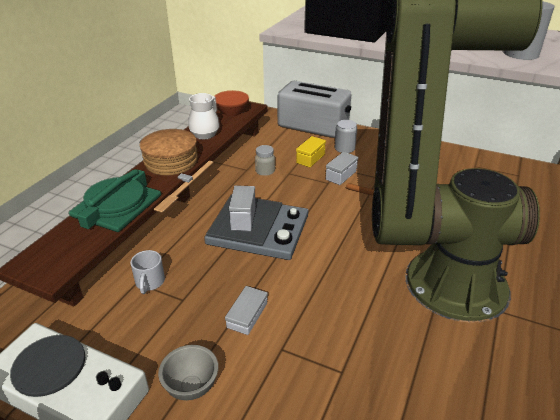

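The cameras agree to within a few mm. The right tin is the mid one (z≈59) and the left is the flat one (z≈39). I'll move above the mid tin.

```bash
python3 -m handwheel '[{"fingers":1,"x":-0.0045,"y":0.003,"z":0.029,"spin":-6.45},{"fingers":1,"x":-0.009,"y":0.006,"z":0.058,"spin":-12.9},{"fingers":1,"x":-0.0135,"y":0.009,"z":0.087,"spin":-19.35},{"fingers":1,"x":-0.018,"y":0.012,"z":0.116,"spin":-25.8},{"fingers":1,"x":-0.0225,"y":0.015,"z":0.145,"spin":-32.25},{"fingers":1,"x":-0.027,"y":0.018,"z":0.174,"spin":-38.7},{"fingers":1,"x":-0.0315,"y":0.021,"z":0.203,"spin":-45.15},{"fingers":1,"x":-0.036,"y":0.024,"z":0.2317,"spin":-51.6},{"fingers":1,"x":-0.036,"y":0.024,"z":0.2317,"spin":-51.6},{"fingers":1,"x":-0.036,"y":0.024,"z":0.2317,"spin":-51.6}]' 30
cat >> h.py <<'E'
def wpts():
    K=cams.get_calibration('wrist'); im,d=cams.camera('wrist')
    v,u=np.mgrid[0:420,0:560].astype(float)
    a=(u-K['cx'])/K['fx']; b=(v-K['cy'])/K['fy']; th=np.hypot(a,b)
    k=np.where(th>1e-9,np.tan(np.minimum(th,1.5))/np.maximum(th,1e-9),1)
    d=np.where(th<1.45,d,0)
    P=np.stack([a*k*d,b*k*d,d],-1); V=np.array(K['view']); W=(P-V[:3,3])@V[:3,:3]; W[d==0]=np.nan
    return im,W
E
python3 - <<'E'
from h import *
o=get_obs(); print(o['ee_pos'],o['eef_rot'],o['joint_vel'])
im,W=wpts(); cv2.imwrite('pics/w1.png',im[...,::-1])
print(rect(W,(.4375,-.355),.09,.04,.075))
im,W=pts('top'); print(rect(W,(.4375,-.355),.09,.04,.075))
E
```

```text
time_s: 1.1
ee_pos: [0.4375, -0.3554, 0.2001]
eef_rot: [-1.571, 0.001, -0.206]
force: [-0.5, 0.0, 0.1]
grip_width: 0.0941
[ 0.43747065 -0.35540865  0.20011134] [-1.57055739e+00  7.17233604e-04 -2.05948417e-01] [-0.02806813 -0.0088859   0.00130597 -0.00228015  0.00098752  0.00478112]
{'c': array([ 436. , -357.8]), 'mean': array([ 436.6, -355.1], dtype=float32), 'sz': array([ 60.4, 108.7]), 'yaw': -12.52, 'pca': -11.92, 'z': 59.0, 'n': 6765}
{'c': array([ 456.2, -318.9]), 'mean': array([ 460.9, -315.6], dtype=float32), 'sz': array([33., 44.]), 'yaw': 76.79, 'pca': 50.21, 'z': 58.9, 'n': 68}
```

View pics/w1.png

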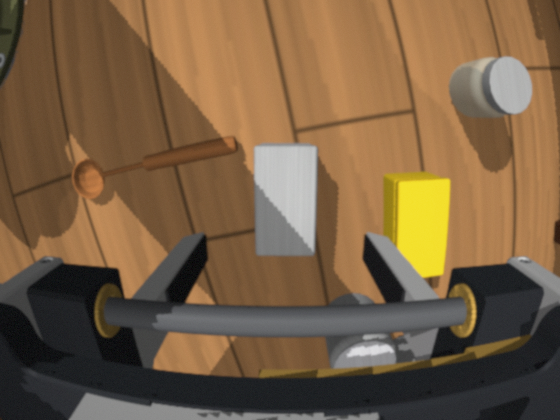

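The wrist view shows the mid tin at (286,199), square between the jaws. The yellow look-alike at (417,225) is clear of them. Descending and gripping.

```bash
python3 -m handwheel '[{"fingers":1,"x":0,"y":0.03,"z":0,"spin":0},{"fingers":1,"x":0,"y":0.06,"z":0,"spin":0},{"fingers":1,"x":0,"y":0.09,"z":0,"spin":0},{"fingers":1,"x":0,"y":0.12,"z":0,"spin":0},{"fingers":1,"x":0,"y":0.145,"z":0,"spin":0},{"fingers":1,"x":0,"y":0.165,"z":0,"spin":0},{"fingers":1,"x":0,"y":0.165,"z":0,"spin":0},{"fingers":0,"x":0,"y":0.165,"z":0,"spin":0},{"fingers":-0.5,"x":0,"y":0.165,"z":0,"spin":0},{"fingers":-0.5,"x":0,"y":0.165,"z":0,"spin":0}]' 30
python3 -c "
from h import *
im,W=wpts(); print(rect(W,(.4375,-.355),.09,.04,.075))"
```

```text
time_s: 2.2
ee_pos: [0.4378, -0.3561, 0.0367]
eef_rot: [-1.572, -0.002, -0.206]
force: [0.8, 0.6, 0.1]
grip_width: 0.0733
{'c': array([ 440.4, -337.3]), 'mean': array([ 441.1, -334. ], dtype=float32), 'sz': array([60.4, 68.2]), 'yaw': -11.91, 'pca': -11.67, 'z': 59.0, 'n': 17816}
```

```bash
python3 -m handwheel '[{"fingers":-0.5,"x":0,"y":0,"z":0,"spin":0},{"fingers":-0.5,"x":0,"y":0,"z":0,"spin":0},{"fingers":-0.5,"x":0,"y":0,"z":0,"spin":0},{"fingers":-0.5,"x":0,"y":0,"z":0,"spin":0},{"fingers":-0.5,"x":0,"y":-0.02,"z":0,"spin":0},{"fingers":-0.5,"x":0,"y":-0.06,"z":0,"spin":0},{"fingers":-0.5,"x":0,"y":-0.105,"z":0,"spin":0},{"fingers":-0.5,"x":0,"y":-0.15,"z":0,"spin":0},{"fingers":-0.5,"x":0,"y":-0.19,"z":0,"spin":0},{"fingers":-0.5,"x":0,"y":-0.21,"z":0,"spin":0}]' 30
python3 -c "
from h import *
o=get_obs(); print(o['ee_pos'],o['eef_rot'],o['force'],o['grip_width'])
im,W=pts('top');print(rect(W,o['ee_pos'],.09,.24,.29))
im,W=pts('side');print(rect(W,o['ee_pos'],.09,.24,.29))"
```

```text
time_s: 3.25
ee_pos: [0.4378, -0.3558, 0.2487]
eef_rot: [-1.573, -0.003, -0.205]
force: [0.3, -0.2, -5.3]
grip_width: 0.06
[ 0.43778794 -0.35579371  0.24874742] [-1.57251671 -0.00290362 -0.20531289] [ 0.3227681  -0.2020518  -5.34339373] 0.05999985869926092
{'c': array([ 465.8, -310.6]), 'mean': array([ 466.2, -312.1], dtype=float32), 'sz': array([15.4, 36.4]), 'yaw': 54.93, 'pca': 54.51, 'z': 269.8, 'n': 42}
{'c': array([ 435.3, -355.7]), 'mean': array([ 436. , -343.5], dtype=float32), 'sz': array([ 88.9, 115.1]), 'yaw': -20.95, 'pca': -5.91, 'z': 271.1, 'n': 379}
```

```bash
python3 -m handwheel '[{"fingers":-0.5,"x":0.006,"y":0,"z":0.017,"spin":-1.6},{"fingers":-0.5,"x":0.02,"y":0,"z":0.055,"spin":-5.3},{"fingers":-0.5,"x":0.036,"y":0,"z":0.098,"spin":-9.5},{"fingers":-0.5,"x":0.052,"y":0,"z":0.141,"spin":-13.6},{"fingers":-0.5,"x":0.068,"y":0,"z":0.184,"spin":-17.8},{"fingers":-0.5,"x":0.084,"y":0,"z":0.227,"spin":-22},{"fingers":-0.5,"x":0.1,"y":0,"z":0.27,"spin":-26},{"fingers":-0.5,"x":0.115,"y":0,"z":0.312,"spin":-30.2},{"fingers":-0.5,"x":0.1247,"y":0,"z":0.3395,"spin":-32.8},{"fingers":-0.5,"x":0.1247,"y":0,"z":0.3395,"spin":-32.8}]' 30
python3 - <<'E'
from h import *
o=get_obs(); print(o['ee_pos'],o['eef_rot'],o['force'],o['grip_width'])
im,W=wpts(); cv2.imwrite('pics/w2.png',im[...,::-1]); np.savez('/tmp/w2',im=im,W=W,V=cams.get_calibration('wrist')['view'])
print(rect(W,(.5935,.0445),.09,.1,.14))
print('held',rect(W,o['ee_pos'],.09,.24,.3))
K=cams.get_calibration('wrist');V=np.array(K['view']);c=-V[:3,:3].T@V[:3,3];print('cam',c,V,K['cx'],K['cy'],K['fx'])
for n in('top','side'):
    im,W=pts(n); print(n,rect(W,(.5935,.0445),.09,.1,.14)); print(rect(W,o['ee_pos'],.09,.24,.29))
E
```

```text
time_s: 4.35
ee_pos: [0.6294, -0.0452, 0.2421]
eef_rot: [-1.568, 0.003, 0.372]
force: [-1.3, -0.1, -5.4]
grip_width: 0.0599
[ 0.62939131 -0.04516784  0.24206173] [-1.56821771  0.00333841  0.37239976] [-1.31163637 -0.13404644 -5.35533604] 0.059907759788860496
{'c': array([592. ,  44.1]), 'mean': array([592.3,  43.1], dtype=float32), 'sz': array([ 60.5, 105.8]), 'yaw': 21.19, 'pca': 21.09, 'z': 122.0, 'n': 8309}
held {'c': array([621.2, -27. ]), 'mean': array([620.5, -25. ], dtype=float32), 'sz': array([67.6, 84.2]), 'yaw': -67.53, 'pca': 22.48, 'z': 265.1, 'n': 18812}
cam [0.60243179 0.01943846 0.40178982] [[ 0.93215398  0.36204471 -0.0035482  -0.56717115]
 [ 0.35187112 -0.90356434  0.24445492 -0.29263394]
 [ 0.08529758 -0.22911813 -0.96965417  0.34266491]
 [ 0.          0.          0.          1.        ]] 284.82914305242514 205.38233734091742 325.19226210127806
top {'c': array([589. ,  61.1]), 'mean': array([588.5,  69.4], dtype=float32), 'sz': array([60.2, 75.4]), 'yaw': 22.46, 'pca': 62.85, 'z': 122.3, 'n': 266}
{'c': array([638.5,  -8.7]), 'mean': array([637.6,  -7.9], dtype=float32), 'sz': array([16.1, 24. ]), 'yaw': -5.85, 'pca': -17.77, 'z': 266.0, 'n': 35}
side {'c': array([591.1,  43.4]), 'mean': array([588.1,  48.9], dtype=float32), 'sz': array([ 59.9, 116.1]), 'yaw': 20.99, 'pca': 20.23, 'z': 121.6, 'n': 550}
{'c': array([624.8, -47.9]), 'mean': array([623.6, -41.2], dtype=float32), 'sz': array([ 82. , 118.2]), 'yaw': 10.09, 'pca': 23.99, 'z': 265.5, 'n': 507}
```

View pics/w2.png

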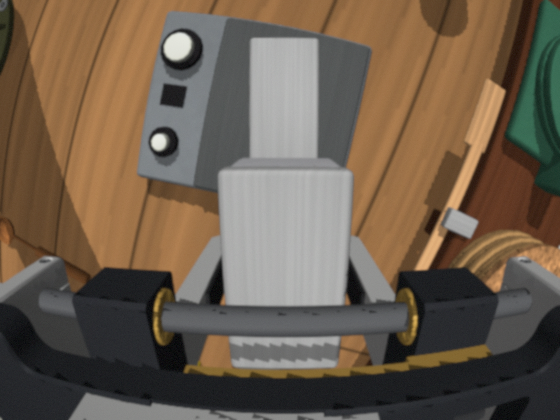

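The wrist view shows the tall tin's top at columns 250–318 with its far edge at row 38. The held tin is in front with its near edge at row ~165. I'll measure both relative to the tool axes.

```bash
cat >> h.py <<'E'
def face(W,o,z,yaw,tol=.004,box=(-.06,.06,-.08,.2)):
    "extents of a top face at height z in axes at yaw (deg) with origin at TCP: lateral lo/hi, t hi, and edge tilt (deg)"
    a=np.radians(yaw); d=W[...,:2]-np.array(o['ee_pos'])[:2]
    s=d@[np.cos(a),np.sin(a)]; t=d@[-np.sin(a),np.cos(a)]
    m=(abs(W[...,2]-z)<tol)&(s>box[0])&(s<box[1])&(t>box[2])&(t<box[3])
    n,l,st,_=cv2.connectedComponentsWithStats(m.astype(np.uint8)); m=l==1+np.argmax(st[1:,4])
    s,t=s[m]*1e3,t[m]*1e3
    tb=np.round(t/4); L=[];H=[];T=[]
    for b in np.unique(tb):
        q=s[tb==b]
        if len(q)>20 and 45<np.ptp(q)<66: L.append(q.min());H.append(q.max());T.append(b*4)
    sb=np.round(s/4); E=[t[sb==b].max() for b in np.unique(sb) if (sb==b).sum()>20]
    A=np.degrees(np.arctan(-np.polyfit(T,(np.array(L)+H)/2,1)[0])) if len(T)>2 else None
    c=(np.array(L)+H)/2
    return dict(lo=np.median(L),hi=np.median(H),mid=np.median(c),end=np.median(E),endlo=np.median(t[:]) and t.min(),tilt=A,z=np.median(W[...,2][m])*1e3,n=int(m.sum()))
def pr(d): print({k:(None if v is None else round(float(v),2)) for k,v in d.items()})
E
python3 - <<'E'
from h import *
o=get_obs(); print(o['ee_pos'],o['eef_rot'])
o['ee_pos']=np.array([.62939131,-.04516784,.242])
W=np.load('/tmp/w2.npz')['W']; y=np.degrees(.3724); 
pr(face(W,o,.122,y)); pr(face(W,o,.2645,y,.003))
o=get_obs(); im,W=wpts(); y=np.degrees(o['eef_rot'][2]); print(o['ee_pos'],o['eef_rot'])
pr(face(W,o,.122,y)); pr(face(W,o,o['ee_pos'][2]+.0225,y,.003))
print(rect(W,(.592,.044),.09,.1,.14))
E
```

```text
[ 0.62824476 -0.0490367   0.24350581] [-1.56960067  0.0026068   0.36643425]
{'lo': -32.17, 'hi': 27.05, 'mid': -2.47, 'end': 148.84, 'endlo': 43.87, 'tilt': -0.1, 'z': 122.01, 'n': 8302.0}
{'lo': -30.79, 'hi': 29.08, 'mid': -0.85, 'end': 52.9, 'endlo': -14.51, 'tilt': 0.06, 'z': 265.1, 'n': 18011.0}
[ 0.62824476 -0.0490367   0.24350581] [-1.56960067  0.0026068   0.36643425]
{'lo': -30.02, 'hi': 29.08, 'mid': -0.4, 'end': 151.79, 'endlo': 43.4, 'tilt': 0.14, 'z': 122.01, 'n': 8477.0}
{'lo': -30.79, 'hi': 28.99, 'mid': -0.85, 'end': 52.87, 'endlo': -14.3, 'tilt': 0.06, 'z': 266.53, 'n': 17989.0}
{'c': array([592.7,  42.3]), 'mean': array([593. ,  41.4], dtype=float32), 'sz': array([ 60.6, 109.1]), 'yaw': 21.05, 'pca': 21.11, 'z': 122.0, 'n': 8480}
```

```bash
python3 -m handwheel '[{"fingers":-0.5,"x":0.0004,"y":0,"z":0.012,"spin":0},{"fingers":-0.5,"x":0.0004,"y":0,"z":0.032,"spin":0},{"fingers":-0.5,"x":0.0004,"y":0,"z":0.055,"spin":0},{"fingers":-0.5,"x":0.0004,"y":0.01,"z":0.075,"spin":0},{"fingers":-0.5,"x":0.0004,"y":0.025,"z":0.09,"spin":0},{"fingers":-0.5,"x":0.0004,"y":0.045,"z":0.0985,"spin":0},{"fingers":-0.5,"x":0.0004,"y":0.06,"z":0.0989,"spin":0},{"fingers":-0.5,"x":0.0004,"y":0.065,"z":0.0989,"spin":0},{"fingers":-0.5,"x":0.0004,"y":0.065,"z":0.0989,"spin":0},{"fingers":-0.5,"x":0.0004,"y":0.065,"z":0.0989,"spin":0}]' 30
python3 -m handwheel '[{"fingers":-0.5,"x":0,"y":0,"z":0,"spin":0},{"fingers":-0.5,"x":0,"y":0,"z":0,"spin":0},{"fingers":-0.5,"x":0,"y":0,"z":0,"spin":0},{"fingers":-0.5,"x":0,"y":0,"z":0,"spin":0},{"fingers":-0.5,"x":0,"y":0,"z":0,"spin":0},{"fingers":-0.5,"x":0,"y":0,"z":0,"spin":0},{"fingers":-0.5,"x":0,"y":0,"z":0,"spin":0},{"fingers":-0.5,"x":0,"y":0,"z":0,"spin":0},{"fingers":-0.5,"x":0,"y":0,"z":0,"spin":0},{"fingers":-0.5,"x":0,"y":0,"z":0,"spin":0}]' 30
python3 - <<'E'
from h import *
o=get_obs(); y=np.degrees(o['eef_rot'][2]); print(o['ee_pos'],o['eef_rot'],o['force'])
im,W=wpts(); pr(face(W,o,o['ee_pos'][2]+.0225,y,.003))
im=im[60:310,160:420];cv2.imwrite('pics/w3.png',cv2.resize(im[...,::-1],None,fx=2,fy=2,interpolation=cv2.INTER_CUBIC))
im,W=pts('side');np.savez('/tmp/s3',im=im,W=W); im=im[150:270,190:310];cv2.imwrite('pics/s3.png',cv2.resize(im[...,::-1],None,fx=5,fy=5,interpolation=cv2.INTER_CUBIC))
E
```

```text
time_s: 5.55
ee_pos: [0.5939, 0.0439, 0.1815]
eef_rot: [-1.571, -0.001, 0.367]
force: [-0.0, 0.9, -4.8]
grip_width: 0.0597
time_s: 6.55
ee_pos: [0.5937, 0.0438, 0.1804]
eef_rot: [-1.571, -0.0, 0.367]
force: [-0.5, -0.2, -5.2]
grip_width: 0.0599
[0.59373856 0.04377651 0.18044465] [-1.57077359e+00 -3.29492170e-05  3.67024541e-01] [-0.46228941 -0.2478197  -5.22835635]
{'lo': -30.99, 'hi': 28.95, 'mid': -1.0, 'end': 53.02, 'endlo': -14.39, 'tilt': -0.02, 'z': 203.42, 'n': 18003.0}
```

View pics/s3.png

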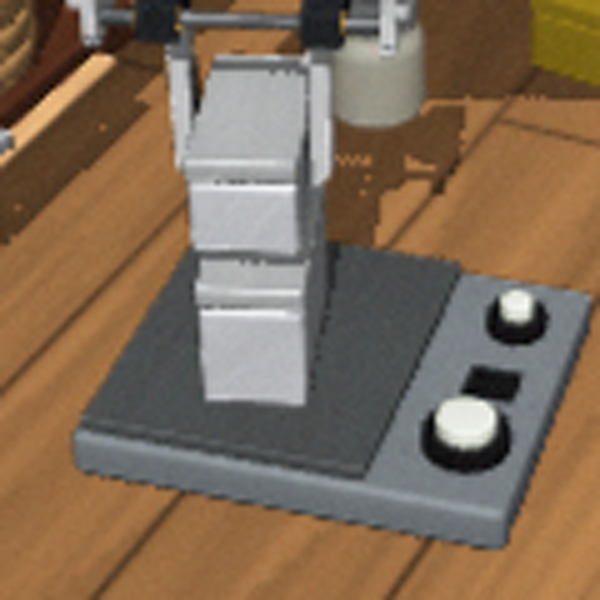

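View pics/w3.png

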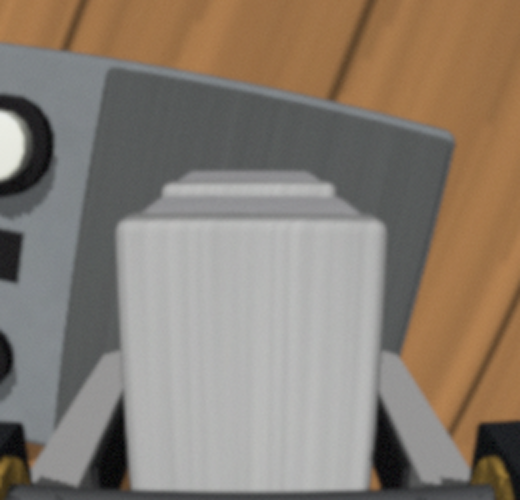

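Both views show the mid tin about 20 mm above the tall one and aligned. I'll compare the end faces in the side camera's depth to check the offset.

```bash
cat >> h.py <<'E'
def ends(W,c,yaw,bands):
    "end-face position t and lateral extents in height bands, axes at yaw about c"
    a=np.radians(yaw); d=(W[...,:2]-np.array(c)[:2])*1e3
    s=d@[np.cos(a),np.sin(a)]; t=d@[-np.sin(a),np.cos(a)]
    for lo,hi in bands:
        m=(W[...,2]>lo)&(W[...,2]<hi)&(abs(s)<45)&(t>40)&(t<70)
        q=m&(abs(s)<22); f=np.polyfit(s[q],t[q],1)
        r=[(s[i][m[i]].min(),s[i][m[i]].max()) for i in range(420) if m[i].sum()>8]
        print((lo,hi),'t',round(float(np.median(t[q])),2),'tilt',round(float(np.degrees(f[0])),2),'s',np.round(np.median(r,0),1),int(q.sum()))
E
python3 - <<'E'
from h import *
W=np.load('/tmp/s3.npz')['W']; ends(W,[.59374,.04378],21.03,[(.05,.11),(.150,.195)])
E
```

```text
(0.05, 0.11) t 52.78 tilt -0.0 s [-31.1  25. ] 275
(0.15, 0.195) t 51.19 tilt -1.09 s [-30.   25.9] 230
```

Run:
```python
from h import *
o=get_obs(); y=np.degrees(o['eef_rot'][2])
S=[];
for k in range(3):
    im,W=wpts(); a=np.radians(y); d=(W[...,:2]-o['ee_pos'][:2])*1e3
    s=d@[np.cos(a),np.sin(a)]; t=d@[-np.sin(a),np.cos(a)]
    m=(abs(W[...,2]-.122)<.003)&(abs(s)<45)&(t>30)&(t<70)
    print('tall lid s',s[m].min(),s[m].max(),'t',t[m].min(),np.percentile(t[m],98),t[m].max(),m.sum())
    h=(abs(W[...,2]-o['ee_pos'][2]-.0228)<.003)&(abs(s)<32)&(t>30)&(t<70)
    print('held',s[h].min(),s[h].max(),np.percentile(t[h],98),t[h].max())
im,W=pts('side'); ends(W,[.59374,.04378],21.03,[(.05,.11),(.153,.193)])
```

```text
tall lid s -30.956863979081376 28.366845825575766 t 49.313635079099456 53.82597278746046 53.923133936625746 559
held -30.939625360413693 29.019034602621733 52.57394143784243 53.291016943615034
tall lid s -30.87815562137889 28.45019018873851 t 49.163514295738395 53.83558905396198 53.923523687856346 558
held -30.983331064085448 29.079007925647723 52.59935017877226 53.358994481240735
tall lid s -30.880679712204813 28.440001376504465 t 49.171075023721826 53.82266148807961 53.93614444394624 555
held -30.99411503016665 29.06911878519538 52.59168870038043 53.23385099291215
(0.05, 0.11) t 52.54 tilt 0.23 s [-30.7  24.7] 281
(0.153, 0.193) t 51.08 tilt 0.17 s [-30.3  25.7] 206
```

```bash
python3 -m handwheel '[{"fingers":-0.5,"x":-0.0004,"y":0.002,"z":0.001,"spin":0},{"fingers":-0.5,"x":-0.0004,"y":0.005,"z":0.001,"spin":0},{"fingers":-0.5,"x":-0.0004,"y":0.008,"z":0.001,"spin":0},{"fingers":-0.5,"x":-0.0004,"y":0.011,"z":0.001,"spin":0},{"fingers":-0.5,"x":-0.0004,"y":0.014,"z":0.001,"spin":0},{"fingers":-0.5,"x":-0.0004,"y":0.0165,"z":0.001,"spin":0},{"fingers":-0.5,"x":-0.0004,"y":0.018,"z":0.001,"spin":0},{"fingers":-0.5,"x":-0.0004,"y":0.0185,"z":0.001,"spin":0},{"fingers":-0.5,"x":-0.0004,"y":0.019,"z":0.001,"spin":0},{"fingers":-0.5,"x":-0.0004,"y":0.019,"z":0.001,"spin":0}]' 30
python3 -m handwheel '[{"fingers":-0.5,"x":0,"y":0.0002,"z":0,"spin":0},{"fingers":-0.5,"x":0,"y":0.0004,"z":0,"spin":0},{"fingers":-0.5,"x":0,"y":0.0006,"z":0,"spin":0},{"fingers":-0.5,"x":0,"y":0.0008,"z":0,"spin":0},{"fingers":-0.5,"x":0,"y":0.001,"z":0,"spin":0},{"fingers":-0.5,"x":0,"y":0.0012,"z":0,"spin":0},{"fingers":-0.5,"x":0,"y":0.0014,"z":0,"spin":0},{"fingers":-0.5,"x":0,"y":0.0015,"z":0,"spin":0},{"fingers":-0.5,"x":0,"y":0.0015,"z":0,"spin":0},{"fingers":-0.5,"x":0,"y":0.0015,"z":0,"spin":0}]' 30
```

```text
time_s: 7.85
ee_pos: [0.593, 0.0446, 0.1615]
eef_rot: [-1.571, -0.0, 0.367]
force: [-0.7, 0.0, -3.9]
grip_width: 0.0598
time_s: 8.85
ee_pos: [0.593, 0.0446, 0.16]
eef_rot: [-1.571, -0.0, 0.367]
force: [0.7, 0.5, -6.4]
grip_width: 0.0601
```

```bash
python3 -m handwheel '[{"fingers":-0.5,"x":0,"y":0.0002,"z":0,"spin":0},{"fingers":-0.5,"x":0,"y":0.0004,"z":0,"spin":0},{"fingers":-0.5,"x":0,"y":0.0006,"z":0,"spin":0},{"fingers":-0.5,"x":0,"y":0.0007,"z":0,"spin":0},{"fingers":-0.5,"x":0,"y":0.0008,"z":0,"spin":0},{"fingers":-0.5,"x":0,"y":0.0009,"z":0,"spin":0},{"fingers":-0.5,"x":0,"y":0.001,"z":0,"spin":0},{"fingers":-0.5,"x":0,"y":0.001,"z":0,"spin":0},{"fingers":-0.5,"x":0,"y":0.001,"z":0,"spin":0},{"fingers":-0.5,"x":0,"y":0.001,"z":0,"spin":0}]' 30
python3 - <<'E'
from h import *
o=get_obs(); print(o['ee_pos'],o['force'])
im,W=pts('side'); ends(W,[.59374,.04378],21.03,[(.05,.11),(.133,.173)])
E
```

```text
time_s: 9.85
ee_pos: [0.593, 0.0446, 0.159]
eef_rot: [-1.571, -0.0, 0.367]
force: [-1.0, -0.0, -3.7]
grip_width: 0.0598
[0.59298202 0.04456896 0.15903574] [-1.04204033 -0.01205867 -3.72034784]
(0.05, 0.11) t 52.54 tilt -0.47 s [-31.   24.3] 278
(0.133, 0.173) t 52.65 tilt 0.67 s [-30.1  25.6] 203
```

```bash
python3 -m handwheel '[{"fingers":-0.5,"x":-0.0002,"y":0.0001,"z":0,"spin":0},{"fingers":-0.5,"x":-0.0002,"y":0.0002,"z":0,"spin":0},{"fingers":-0.5,"x":-0.0002,"y":0.0003,"z":0,"spin":0},{"fingers":-0.5,"x":-0.0002,"y":0.0004,"z":0,"spin":0},{"fingers":-0.5,"x":-0.0002,"y":0.0005,"z":0,"spin":0},{"fingers":-0.5,"x":-0.0002,"y":0.0006,"z":0,"spin":0},{"fingers":-0.5,"x":-0.0002,"y":0.0007,"z":0,"spin":0},{"fingers":-0.5,"x":-0.0002,"y":0.0008,"z":0,"spin":0},{"fingers":-0.5,"x":-0.0002,"y":0.0008,"z":0,"spin":0},{"fingers":-0.5,"x":-0.0002,"y":0.0008,"z":0,"spin":0}]' 30
python3 -c "
from h import *
o=get_obs(); print(o['ee_pos'],o['force'])
im,W=wpts();print(np.nanmedian(W[...,2][180:260,230:330]))"
```

```text
time_s: 10.9
ee_pos: [0.593, 0.0445, 0.159]
eef_rot: [-1.571, -0.001, 0.367]
force: [-2.9, 0.7, 7.7]
grip_width: 0.0601
[0.59296731 0.04453388 0.15899262] [-2.88472074  0.65711312  7.7090698 ]
0.18207565292807718
```

```bash
python3 -m handwheel '[{"fingers":-0.5,"x":0,"y":-0.0004,"z":0,"spin":0},{"fingers":-0.5,"x":0,"y":-0.0004,"z":0,"spin":0},{"fingers":0.5,"x":0,"y":-0.0004,"z":0,"spin":0},{"fingers":1,"x":0,"y":-0.0004,"z":0,"spin":0},{"fingers":1,"x":0,"y":-0.0004,"z":0,"spin":0},{"fingers":1,"x":0,"y":-0.0004,"z":0,"spin":0},{"fingers":1,"x":0,"y":-0.0004,"z":0,"spin":0},{"fingers":1,"x":0,"y":-0.01,"z":0,"spin":0},{"fingers":1,"x":0,"y":-0.03,"z":0,"spin":0},{"fingers":1,"x":0,"y":-0.06,"z":0,"spin":0}]' 30
python3 -m handwheel '[{"fingers":1,"x":0,"y":-0.02,"z":-0.02,"spin":0},{"fingers":1,"x":0,"y":-0.04,"z":-0.05,"spin":0},{"fingers":1,"x":0,"y":-0.05,"z":-0.08,"spin":0},{"fingers":1,"x":0,"y":-0.05,"z":-0.1,"spin":0},{"fingers":1,"x":0,"y":-0.05,"z":-0.1,"spin":0},{"fingers":1,"x":0,"y":-0.05,"z":-0.1,"spin":0},{"fingers":1,"x":0,"y":-0.05,"z":-0.1,"spin":0},{"fingers":1,"x":0,"y":-0.05,"z":-0.1,"spin":0},{"fingers":1,"x":0,"y":-0.05,"z":-0.1,"spin":0},{"fingers":1,"x":0,"y":-0.05,"z":-0.1,"spin":0}]' 30
python3 - <<'E'
from h import *
o=get_obs(); print(o['ee_pos'],o['eef_rot'])
im,W=wpts(); cv2.imwrite('pics/w4.png',im[...,::-1])
pr(face(W,o,.182,np.degrees(o['eef_rot'][2]))); print(rect(W,(.593,.0445),.09,.16,.2))
im,W=pts('side'); ends(W,[.59374,.04378],21.03,[(.05,.11),(.133,.173)])
print(rect(W,(.593,.0445),.09,.16,.2))
im=im[150:270,190:310];cv2.imwrite('pics/s4.png',cv2.resize(im[...,::-1],None,fx=5,fy=5,interpolation=cv2.INTER_CUBIC))
im,W=pts('top');print(rect(W,(.593,.0445),.09,.16,.2))
E
```

```text
time_s: 11.95
ee_pos: [0.5923, 0.0445, 0.2183]
eef_rot: [-1.57, 0.002, 0.367]
force: [0.3, 0.2, 0.1]
grip_width: 0.0938
time_s: 12.95
ee_pos: [0.6286, -0.0484, 0.2682]
eef_rot: [-1.571, -0.0, 0.368]
force: [0.2, -0.9, 0.8]
grip_width: 0.094
[ 0.62861416 -0.04844898  0.2682052 ] [-1.57082461e+00 -1.05866931e-05  3.67578005e-01]
{'lo': -30.47, 'hi': 28.62, 'mid': -0.92, 'end': 151.6, 'endlo': 42.89, 'tilt': -0.19, 'z': 182.02, 'n': 10975.0}
{'c': array([592.7,  42.4]), 'mean': array([593.1,  41.2], dtype=float32), 'sz': array([ 60.7, 109.6]), 'yaw': 20.64, 'pca': 20.75, 'z': 182.0, 'n': 10979}
(0.05, 0.11) t 52.71 tilt 0.72 s [-31.1  25.1] 282
(0.133, 0.173) t 52.83 tilt -0.49 s [-30.1  25.6] 201
{'c': array([591.7,  43.4]), 'mean': array([588.4,  49.2], dtype=float32), 'sz': array([ 60.4, 114.1]), 'yaw': 20.78, 'pca': 19.87, 'z': 181.8, 'n': 546}
{'c': array([590. ,  60.7]), 'mean': array([589.4,  66.8], dtype=float32), 'sz': array([60.9, 76.2]), 'yaw': 20.84, 'pca': 54.03, 'z': 182.3, 'n': 310}
```

View pics/s4.png

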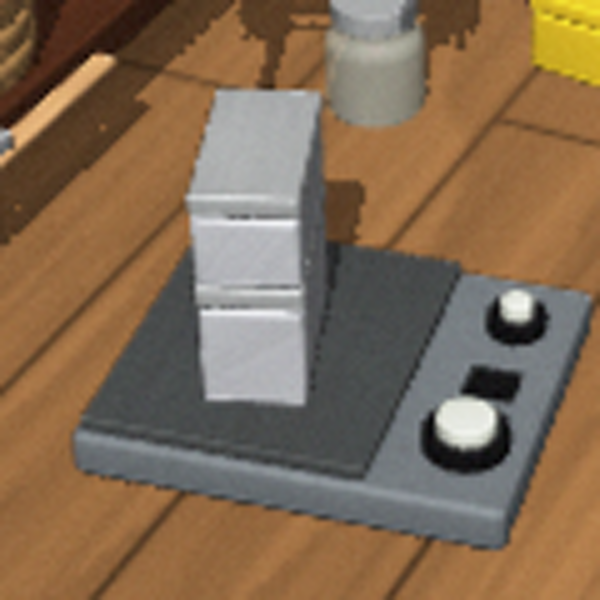

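The mid tin is down flush: the wrist reads (592.7,42.4) against the tall tin's (592.7,42.3), and the side view shows continuous edges. Now the flat tin.

```bash
python3 -m handwheel '[{"fingers":1,"x":-0.005,"y":0,"z":0.046,"spin":2},{"fingers":1,"x":-0.011,"y":0,"z":0.093,"spin":4},{"fingers":1,"x":-0.016,"y":0,"z":0.14,"spin":6},{"fingers":1,"x":-0.022,"y":0,"z":0.187,"spin":8.5},{"fingers":1,"x":-0.027,"y":0,"z":0.234,"spin":11},{"fingers":1,"x":-0.033,"y":0.01,"z":0.281,"spin":13},{"fingers":1,"x":-0.038,"y":0.025,"z":0.326,"spin":15},{"fingers":1,"x":-0.043,"y":0.045,"z":0.37,"spin":17},{"fingers":1,"x":-0.0483,"y":0.065,"z":0.416,"spin":19},{"fingers":1,"x":-0.0483,"y":0.068,"z":0.416,"spin":19}]' 30
python3 -m handwheel '[{"fingers":1,"x":0,"y":0,"z":0,"spin":0},{"fingers":1,"x":0,"y":0,"z":0,"spin":0},{"fingers":1,"x":0,"y":0,"z":0,"spin":0},{"fingers":1,"x":0,"y":0,"z":0,"spin":0},{"fingers":1,"x":0,"y":0,"z":0,"spin":0},{"fingers":1,"x":0,"y":0,"z":0,"spin":0},{"fingers":1,"x":0,"y":0,"z":0,"spin":0},{"fingers":1,"x":0,"y":0,"z":0,"spin":0},{"fingers":1,"x":0,"y":0,"z":0,"spin":0},{"fingers":1,"x":0,"y":0,"z":0,"spin":0}]' 30
python3 - <<'E'
from h import *
o=get_obs(); print(o['ee_pos'],o['eef_rot'])
im,W=wpts()
pr(face(W,o,.039,np.degrees(o['eef_rot'][2]))); print(rect(W,o['ee_pos'],.09,.03,.05))
E
```

```text
time_s: 14.1
ee_pos: [0.4313, 0.3253, 0.1979]
eef_rot: [-1.572, 0.003, 0.039]
force: [0.4, 0.1, -0.3]
grip_width: 0.0944
time_s: 15.1
ee_pos: [0.4343, 0.3221, 0.2001]
eef_rot: [-1.571, 0.0, 0.035]
force: [-0.2, 0.6, 0.6]
grip_width: 0.0941
[0.43430469 0.32212576 0.2001498 ] [-1.57081303e+00  6.26794538e-06  3.54661171e-02]
{'lo': -30.35, 'hi': 28.43, 'mid': -0.95, 'end': 54.94, 'endlo': -53.86, 'tilt': -0.23, 'z': 39.0, 'n': 6093.0}
{'c': array([433.2, 322.7]), 'mean': array([433.2, 324.8], dtype=float32), 'sz': array([ 60.5, 108.9]), 'yaw': 1.98, 'pca': 1.68, 'z': 39.0, 'n': 6120}
```

```bash
python3 -m handwheel '[{"fingers":1,"x":0,"y":0.03,"z":0,"spin":0},{"fingers":1,"x":0,"y":0.065,"z":0,"spin":0},{"fingers":1,"x":0,"y":0.1,"z":0,"spin":0},{"fingers":1,"x":0,"y":0.13,"z":0,"spin":0},{"fingers":1,"x":0,"y":0.155,"z":0,"spin":0},{"fingers":1,"x":0,"y":0.17,"z":0,"spin":0},{"fingers":1,"x":0,"y":0.175,"z":0,"spin":0},{"fingers":0,"x":0,"y":0.175,"z":0,"spin":0},{"fingers":-0.5,"x":0,"y":0.175,"z":0,"spin":0},{"fingers":-0.5,"x":0,"y":0.175,"z":0,"spin":0}]' 30
python3 -m handwheel '[{"fingers":-0.5,"x":0,"y":0,"z":0,"spin":0},{"fingers":-0.5,"x":0,"y":0,"z":0,"spin":0},{"fingers":-0.5,"x":0,"y":0,"z":0,"spin":0},{"fingers":-0.5,"x":0,"y":0,"z":0,"spin":0},{"fingers":-0.5,"x":0,"y":-0.02,"z":0,"spin":0},{"fingers":-0.5,"x":0,"y":-0.06,"z":0,"spin":0},{"fingers":-0.5,"x":0,"y":-0.105,"z":0,"spin":0},{"fingers":-0.5,"x":0,"y":-0.15,"z":0,"spin":0},{"fingers":-0.5,"x":0,"y":-0.195,"z":0,"spin":0},{"fingers":-0.5,"x":0,"y":-0.235,"z":0,"spin":0}]' 30
```

```text
time_s: 16.15
ee_pos: [0.4348, 0.3225, 0.0263]
eef_rot: [-1.57, -0.002, 0.035]
force: [0.9, -0.2, 0.1]
grip_width: 0.0732
time_s: 17.15
ee_pos: [0.434, 0.3219, 0.2622]
eef_rot: [-1.571, -0.0, 0.035]
force: [-0.0, 0.2, -2.8]
grip_width: 0.0596
```

```bash
python3 -m handwheel '[{"fingers":-0.5,"x":0.006,"y":-0.005,"z":-0.012,"spin":-0.8},{"fingers":-0.5,"x":0.02,"y":-0.01,"z":-0.038,"spin":-2.5},{"fingers":-0.5,"x":0.039,"y":-0.01,"z":-0.075,"spin":-5},{"fingers":-0.5,"x":0.059,"y":-0.01,"z":-0.113,"spin":-7.5},{"fingers":-0.5,"x":0.079,"y":-0.01,"z":-0.15,"spin":-10},{"fingers":-0.5,"x":0.099,"y":-0.01,"z":-0.188,"spin":-12.5},{"fingers":-0.5,"x":0.118,"y":-0.01,"z":-0.225,"spin":-15},{"fingers":-0.5,"x":0.135,"y":-0.01,"z":-0.258,"spin":-17.2},{"fingers":-0.5,"x":0.146,"y":-0.005,"z":-0.279,"spin":-18.4},{"fingers":-0.5,"x":0.1495,"y":0,"z":-0.2854,"spin":-18.8}]' 30
python3 -m handwheel '[{"fingers":-0.5,"x":0,"y":0.005,"z":0,"spin":0},{"fingers":-0.5,"x":0,"y":0.013,"z":0,"spin":0},{"fingers":-0.5,"x":0,"y":0.021,"z":0,"spin":0},{"fingers":-0.5,"x":0,"y":0.027,"z":0,"spin":0},{"fingers":-0.5,"x":0,"y":0.03,"z":0,"spin":0},{"fingers":-0.5,"x":0,"y":0.03,"z":0,"spin":0},{"fingers":-0.5,"x":0,"y":0.03,"z":0,"spin":0},{"fingers":-0.5,"x":0,"y":0.03,"z":0,"spin":0},{"fingers":-0.5,"x":0,"y":0.03,"z":0,"spin":0},{"fingers":-0.5,"x":0,"y":0.03,"z":0,"spin":0}]' 30
cat >> h.py <<'E'
def rel(zlow,dz):
    o=get_obs(); print(o['ee_pos'],o['eef_rot'],o['force']); a=o['eef_rot'][2]
    im,W=wpts(); d=(W[...,:2]-o['ee_pos'][:2])*1e3
    s=d@[np.cos(a),np.sin(a)]; t=d@[-np.sin(a),np.cos(a)]
    for nm,z,b in(('low',zlow,45),('held',o['ee_pos'][2]+dz,32)):
        m=(abs(W[...,2]-z)<.003)&(abs(s)<b)&(t>30)&(t<75)
        if m.sum(): print(nm,'s',s[m].min(),s[m].max(),'t',np.percentile(t[m],98),t[m].max(),m.sum(),np.median(W[...,2][m]))
    return im
E
python3 - <<'E'
from h import *
im=rel(.182,.0143)
im=im[60:310,160:420];cv2.imwrite('pics/w5.png',cv2.resize(im[...,::-1],None,fx=2,fy=2))
im,W=pts('side'); ends(W,[.59374,.04378],20.8,[(.05,.11),(.133,.173),(.21,.235)])
E
```

```text
time_s: 18.15
ee_pos: [0.5943, 0.0401, 0.2591]
eef_rot: [-1.571, 0.001, 0.362]
force: [-0.9, -0.1, -2.4]
grip_width: 0.0599
time_s: 19.15
ee_pos: [0.5939, 0.0422, 0.2303]
eef_rot: [-1.571, -0.0, 0.363]
force: [-0.5, -0.5, -2.9]
grip_width: 0.0595
[0.593866   0.0421567  0.23029274] [-1.57087536e+00 -2.23245719e-04  3.63484555e-01] [-0.53472759 -0.49443482 -2.89124637]
low s -30.775319417789493 29.011106595110245 t 55.360643149654024 55.88909461934742 423 0.18139874990277963
held s -30.884831834172758 28.738124680529758 t 54.712334960909 55.72153202149133 6720 0.24353093214499588
(0.05, 0.11) t 52.66 tilt -0.44 s [-30.9  25. ] 281
(0.133, 0.173) t 52.52 tilt -0.59 s [-31.3  25.3] 199
(0.21, 0.235) t 52.04 tilt 0.16 s [-31.   24.3] 132
```

View pics/w5.png

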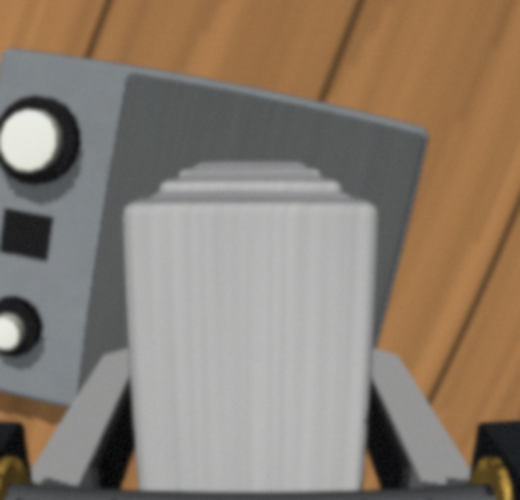

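The wrist view shows the flat tin's edge (cols 125–375) centred over the mid and tall rims below. Only +0.4 mm of correction is needed.

```bash
python3 -m handwheel '[{"fingers":-0.5,"x":0.0001,"y":0.002,"z":0.0004,"spin":0},{"fingers":-0.5,"x":0.0001,"y":0.005,"z":0.0004,"spin":0},{"fingers":-0.5,"x":0.0001,"y":0.008,"z":0.0004,"spin":0},{"fingers":-0.5,"x":0.0001,"y":0.011,"z":0.0004,"spin":0},{"fingers":-0.5,"x":0.0001,"y":0.014,"z":0.0004,"spin":0},{"fingers":-0.5,"x":0.0001,"y":0.017,"z":0.0004,"spin":0},{"fingers":-0.5,"x":0.0001,"y":0.019,"z":0.0004,"spin":0},{"fingers":-0.5,"x":0.0001,"y":0.02,"z":0.0004,"spin":0},{"fingers":-0.5,"x":0.0001,"y":0.0205,"z":0.0004,"spin":0},{"fingers":-0.5,"x":0.0001,"y":0.0205,"z":0.0004,"spin":0}]' 30
python3 -m handwheel '[{"fingers":-0.5,"x":0,"y":0.0002,"z":0,"spin":0},{"fingers":-0.5,"x":0,"y":0.0003,"z":0,"spin":0},{"fingers":-0.5,"x":0,"y":0.0004,"z":0,"spin":0},{"fingers":-0.5,"x":0,"y":0.0005,"z":0,"spin":0},{"fingers":-0.5,"x":0,"y":0.0006,"z":0,"spin":0},{"fingers":-0.5,"x":0,"y":0.0007,"z":0,"spin":0},{"fingers":-0.5,"x":0,"y":0.0008,"z":0,"spin":0},{"fingers":-0.5,"x":0,"y":0.0009,"z":0,"spin":0},{"fingers":-0.5,"x":0,"y":0.001,"z":0,"spin":0},{"fingers":-0.5,"x":0,"y":0.001,"z":0,"spin":0}]' 30
python3 -c "
from h import *
im,W=pts('side'); ends(W,[.59374,.04378],20.8,[(.05,.11),(.133,.173),(.19,.215)])"
```

```text
time_s: 20.25
ee_pos: [0.5938, 0.0426, 0.2097]
eef_rot: [-1.571, -0.0, 0.364]
force: [0.5, -0.0, -3.7]
grip_width: 0.0599
time_s: 21.25
ee_pos: [0.5938, 0.0426, 0.2088]
eef_rot: [-1.571, -0.0, 0.364]
force: [-0.7, 1.0, -1.4]
grip_width: 0.06
(0.05, 0.11) t 52.87 tilt 0.83 s [-31.1  24.7] 277
(0.133, 0.173) t 52.37 tilt -0.15 s [-31.   25.5] 194
(0.19, 0.215) t 53.2 tilt -0.02 s [-31.1  25.5] 132
```

```bash
python3 -m handwheel '[{"fingers":-0.5,"x":0,"y":0.0001,"z":0,"spin":0},{"fingers":-0.5,"x":0,"y":0.0002,"z":0,"spin":0},{"fingers":-0.5,"x":0,"y":0.0003,"z":0,"spin":0},{"fingers":-0.5,"x":0,"y":0.0004,"z":0,"spin":0},{"fingers":-0.5,"x":0,"y":0.0005,"z":0,"spin":0},{"fingers":-0.5,"x":0,"y":0.0006,"z":0,"spin":0},{"fingers":-0.5,"x":0,"y":0.0007,"z":0,"spin":0},{"fingers":-0.5,"x":0,"y":0.0007,"z":0,"spin":0},{"fingers":-0.5,"x":0,"y":0.0007,"z":0,"spin":0},{"fingers":-0.5,"x":0,"y":0.0007,"z":0,"spin":0}]' 30
```

```text
time_s: 22.3
ee_pos: [0.5938, 0.0426, 0.2087]
eef_rot: [-1.571, -0.001, 0.364]
force: [-3.3, 0.7, 7.0]
grip_width: 0.0598
```

```bash
python3 -m handwheel '[{"fingers":-0.5,"x":0,"y":-0.0004,"z":0,"spin":0},{"fingers":-0.5,"x":0,"y":-0.0004,"z":0,"spin":0},{"fingers":0.5,"x":0,"y":-0.0004,"z":0,"spin":0},{"fingers":1,"x":0,"y":-0.0004,"z":0,"spin":0},{"fingers":1,"x":0,"y":-0.0004,"z":0,"spin":0},{"fingers":1,"x":0,"y":-0.0004,"z":0,"spin":0},{"fingers":1,"x":0,"y":-0.0004,"z":0,"spin":0},{"fingers":1,"x":0,"y":-0.01,"z":0,"spin":0},{"fingers":1,"x":0,"y":-0.03,"z":0,"spin":0},{"fingers":1,"x":0,"y":-0.06,"z":0,"spin":0}]' 30
python3 -m handwheel '[{"fingers":1,"x":0,"y":-0.02,"z":-0.02,"spin":0},{"fingers":1,"x":0,"y":-0.04,"z":-0.05,"spin":0},{"fingers":1,"x":0,"y":-0.05,"z":-0.08,"spin":0},{"fingers":1,"x":0,"y":-0.05,"z":-0.1,"spin":0},{"fingers":1,"x":0,"y":-0.05,"z":-0.1,"spin":0},{"fingers":1,"x":0,"y":-0.05,"z":-0.1,"spin":0},{"fingers":1,"x":0,"y":-0.05,"z":-0.1,"spin":0},{"fingers":1,"x":0,"y":-0.05,"z":-0.1,"spin":0},{"fingers":1,"x":0,"y":-0.05,"z":-0.1,"spin":0},{"fingers":1,"x":0,"y":-0.05,"z":-0.1,"spin":0}]' 30
python3 - <<'E'
from h import *
o=get_obs(); print(o['ee_pos'],o['eef_rot'])
im,W=wpts(); np.savez('/tmp/w6',im=im,W=W)
pr(face(W,o,.222,np.degrees(o['eef_rot'][2]))); print(rect(W,(.593,.0435),.09,.2,.24))
# bright key tops
b=(im.min(2)>190)&(abs(W[...,2]-.048)<.02)
n,l,st,c=cv2.connectedComponentsWithStats(b.astype(np.uint8))
for i in range(1,n):
    if st[i,4]>40: p=W[l==i]; print('bright',c[i],st[i,4],(p.max(0)+p.min(0))/2,np.median(p,0),np.ptp(p,axis=0))
im,W=pts('side'); ends(W,[.59374,.04378],20.8,[(.05,.11),(.133,.173),(.19,.215)])
im,W=pts('top')
b=(im.min(2)>190)&(abs(W[...,2]-.048)<.02)&(abs(W[...,1])<.15)
n,l,st,c=cv2.connectedComponentsWithStats(b.astype(np.uint8))
for i in range(1,n):
    if st[i,4]>10: p=W[l==i]; print('top bright',c[i],st[i,4],(p.max(0)+p.min(0))/2,np.median(p,0),np.ptp(p,axis=0))
E
```

```text
time_s: 23.3
ee_pos: [0.5933, 0.0426, 0.2681]
eef_rot: [-1.57, 0.002, 0.364]
force: [-0.3, -0.3, 0.3]
grip_width: 0.0938
time_s: 24.3
ee_pos: [0.6293, -0.0504, 0.318]
eef_rot: [-1.571, -0.0, 0.364]
force: [-0.1, -0.1, -0.8]
grip_width: 0.0938
[ 0.62927971 -0.05044091  0.318027  ] [-1.57081813e+00 -9.68010301e-05  3.64094752e-01]
{'lo': -30.82, 'hi': 28.35, 'mid': -1.24, 'end': 153.87, 'endlo': 45.85, 'tilt': -0.0, 'z': 222.0, 'n': 10134.0}
{'c': array([592.8,  42.8]), 'mean': array([592.9,  41.7], dtype=float32), 'sz': array([ 60.4, 108.6]), 'yaw': 20.79, 'pca': 20.91, 'z': 222.0, 'n': 10134}
bright [195.01049869  55.        ] 381 [0.45759384 0.06478704 0.05479112] [0.4579312  0.0644337  0.05494663] [0.02968467 0.03058654 0.00607142]
bright [179.72131148 135.        ] 122 [ 0.47539053 -0.04364148  0.05414544] [ 0.47545763 -0.04366757  0.05496671] [0.01602764 0.01683053 0.00510951]
(0.05, 0.11) t 52.85 tilt 0.01 s [-31.1  25.4] 280
(0.133, 0.173) t 52.52 tilt 0.67 s [-30.4  25.2] 200
(0.19, 0.215) t 53.03 tilt -0.55 s [-30.8  25.7] 129
```

The column is flush (wrist: 592.8,42.8 against 592.7,42.4). I'll check the key housing height before pressing.

Run:
```python
from h import *
f=np.load('/tmp/w6.npz');W=f['W'];im=f['im']
for c,zz in(((.4576,.0648),'L'),((.4754,-.0436),'S')):
    r=np.hypot(W[...,0]-c[0],W[...,1]-c[1])*1e3
    for a in range(0,32,3):
        m=(r>=a)&(r<a+3)&(W[...,2]<.08)
        if m.sum(): print(zz,a,m.sum(),np.round(np.percentile(W[...,2][m]*1e3,[10,50,90]),1),im[m].mean().round())
```

```text
L 0 14 [54.5 55.3 56.5] 234.0
L 3 49 [54.  55.  56.1] 234.0
L 6 69 [54.1 54.9 55.9] 234.0
L 9 104 [53.8 55.1 56.4] 234.0
L 12 125 [53.8 54.9 56.1] 226.0
L 15 158 [44.9 52.1 55. ] 131.0
L 18 159 [43.9 45.1 46.3] 60.0
L 21 212 [43.9 44.8 46.1] 48.0
L 24 214 [32.3 35.6 44.6] 73.0
L 27 224 [31.9 33.1 34.2] 114.0
L 30 271 [31.8 33.  34.4] 124.0
S 0 15 [53.5 55.3 56.2] 236.0
S 3 44 [54.2 55.1 55.9] 235.0
S 6 82 [52.8 54.7 55.8] 208.0
S 9 89 [44.4 46.  53.3] 88.0
S 12 123 [44.  44.9 46. ] 51.0
S 15 199 [33.1 44.1 45.7] 63.0
S 18 121 [31.8 33.1 34.6] 118.0
S 21 181 [32.1 33.2 34.1] 125.0
S 24 230 [31.9 33.1 34.2] 132.0
S 27 253 [31.8 33.  34. ] 137.0
S 30 274 [31.9 32.9 34. ] 140.0
```

Housing tops are at ~46 mm and key tops at ~56 mm, so closed fingers can press fully. I'll turn the jaws across the scale with the camera side away from the column, then go over the large key.

```bash
python3 -m handwheel '[{"fingers":-1,"x":-0.012,"y":0,"z":0.017,"spin":-7.84},{"fingers":-1,"x":-0.024,"y":0,"z":0.034,"spin":-15.7},{"fingers":-1,"x":-0.036,"y":0,"z":0.051,"spin":-23.5},{"fingers":-1,"x":-0.048,"y":0,"z":0.068,"spin":-31.4},{"fingers":-1,"x":-0.06,"y":0,"z":0.085,"spin":-39.2},{"fingers":-1,"x":-0.072,"y":0,"z":0.102,"spin":-47},{"fingers":-1,"x":-0.084,"y":0,"z":0.119,"spin":-54.9},{"fingers":-1,"x":-0.096,"y":0.02,"z":0.136,"spin":-62.7},{"fingers":-1,"x":-0.108,"y":0.05,"z":0.153,"spin":-70.6},{"fingers":-1,"x":-0.1187,"y":0.09,"z":0.1687,"spin":-78.4}]' 20
python3 -m handwheel '[{"fingers":-1,"x":0,"y":0.03,"z":0,"spin":0},{"fingers":-1,"x":0,"y":0.06,"z":0,"spin":0},{"fingers":-1,"x":0,"y":0.09,"z":0,"spin":0},{"fingers":-1,"x":0,"y":0.12,"z":0,"spin":0},{"fingers":-1,"x":0,"y":0.135,"z":0,"spin":0},{"fingers":-1,"x":0,"y":0.14,"z":0,"spin":0},{"fingers":-1,"x":0,"y":0.14,"z":0,"spin":0},{"fingers":-1,"x":0,"y":0.14,"z":0,"spin":0},{"fingers":-1,"x":0,"y":0.14,"z":0,"spin":0},{"fingers":-1,"x":0,"y":0.14,"z":0,"spin":0}]' 20
python3 - <<'E'
from h import *
o=get_obs(); print(o['ee_pos'],o['eef_rot'],o['grip_width'],o['force'])
im,W=pts('side'); im=im[120:280,190:350];cv2.imwrite('pics/s7.png',cv2.resize(im[...,::-1],None,fx=3.7,fy=3.7,interpolation=cv2.INTER_CUBIC))
E
```

```text
time_s: 25.45
ee_pos: [0.4581, 0.0651, 0.2282]
eef_rot: [-1.574, 0.0, 1.738]
force: [1.0, 0.7, -0.3]
grip_width: 0.0175
time_s: 26.45
ee_pos: [0.4587, 0.0646, 0.0886]
eef_rot: [-1.572, 0.0, 1.732]
force: [0.6, 0.5, 0.3]
grip_width: 0.0007
[0.45874711 0.06462015 0.08864391] [-1.57206563e+00  9.97949803e-05  1.73189895e+00] 0.000718126628606174 [0.61067668 0.49170496 0.30744348]
```

View pics/s7.png

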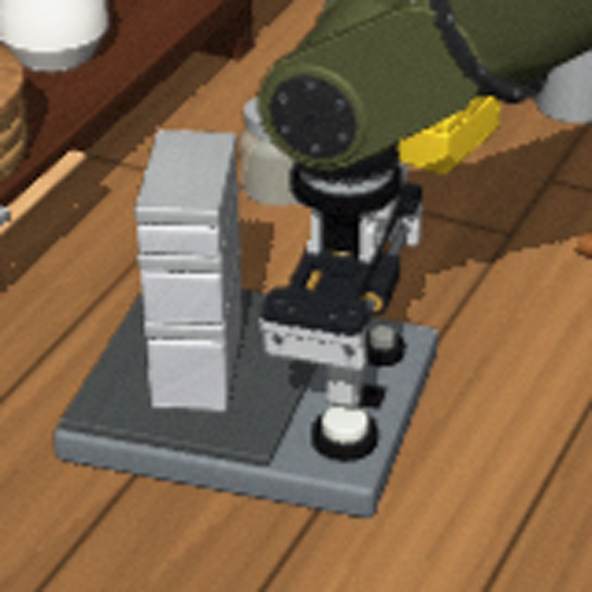

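Closed fingertips (~(345,405)) are over the large key with the wrist well clear of the column. Pressing.

```bash
python3 -m handwheel '[{"fingers":-1,"x":0,"y":0.004,"z":0,"spin":0},{"fingers":-1,"x":0,"y":0.008,"z":0,"spin":0},{"fingers":-1,"x":0,"y":0.011,"z":0,"spin":0},{"fingers":-1,"x":0,"y":0.013,"z":0,"spin":0},{"fingers":-1,"x":0,"y":0.015,"z":0,"spin":0},{"fingers":-1,"x":0,"y":0.017,"z":0,"spin":0},{"fingers":-1,"x":0,"y":0.0185,"z":0,"spin":0},{"fingers":-1,"x":0,"y":0.0185,"z":0,"spin":0},{"fingers":-1,"x":0,"y":0.0185,"z":0,"spin":0},{"fingers":-1,"x":0,"y":0.0185,"z":0,"spin":0}]' 20
python3 -m handwheel '[{"fingers":-1,"x":0,"y":0.0002,"z":0,"spin":0},{"fingers":-1,"x":0,"y":0.0004,"z":0,"spin":0},{"fingers":-1,"x":0,"y":0.0006,"z":0,"spin":0},{"fingers":-1,"x":0,"y":0.0008,"z":0,"spin":0},{"fingers":-1,"x":0,"y":0.001,"z":0,"spin":0},{"fingers":-1,"x":0,"y":0.001,"z":0,"spin":0},{"fingers":-1,"x":0,"y":0.001,"z":0,"spin":0},{"fingers":-1,"x":0,"y":0.001,"z":0,"spin":0},{"fingers":-1,"x":0,"y":0.001,"z":0,"spin":0},{"fingers":-1,"x":0,"y":0.001,"z":0,"spin":0}]' 20
```

```text
time_s: 27.5
ee_pos: [0.4584, 0.0646, 0.0695]
eef_rot: [-1.571, -0.0, 1.732]
force: [-3.0, -0.5, 4.5]
grip_width: -0.0
time_s: 28.5
ee_pos: [0.4585, 0.0646, 0.069]
eef_rot: [-1.571, 0.0, 1.732]
force: [-6.9, -1.1, 13.2]
grip_width: 0.0006
```

```bash
python3 -m handwheel '[{"fingers":-1,"x":0,"y":-0.005,"z":0,"spin":0},{"fingers":-1,"x":0,"y":-0.015,"z":0,"spin":0},{"fingers":-1,"x":0,"y":-0.03,"z":0,"spin":0},{"fingers":-1,"x":-0.015,"y":-0.03,"z":0,"spin":0},{"fingers":-1,"x":-0.045,"y":-0.03,"z":0,"spin":0},{"fingers":-1,"x":-0.08,"y":-0.03,"z":0,"spin":0},{"fingers":-1,"x":-0.102,"y":-0.03,"z":0,"spin":0},{"fingers":-1,"x":-0.1096,"y":-0.03,"z":0,"spin":0},{"fingers":-1,"x":-0.1096,"y":-0.025,"z":0,"spin":0},{"fingers":-1,"x":-0.1096,"y":-0.0195,"z":0,"spin":0}]' 20
python3 - <<'E'
from h import *
for n in('wrist','side'):
    im,W=(wpts() if n=='wrist' else pts(n))
    if n=='wrist': print(get_obs()['ee_pos'])
    for c in((.4576,.0648),(.4754,-.0436)):
        m=(np.hypot(W[...,0]-c[0],W[...,1]-c[1])<.025)&(im.min(2)>150)&(W[...,2]<.07)
        if m.sum()>4: p=W[m]; print(n,c,m.sum(),np.median(p,0),(p.max(0)+p.min(0))/2)
E
```

```text
time_s: 29.5
ee_pos: [0.4759, -0.0429, 0.0877]
eef_rot: [-1.571, -0.0, 1.732]
force: [-0.3, 0.0, 0.7]
grip_width: 0.0006
[ 0.47545653 -0.042623    0.08669825]
wrist (0.4576, 0.0648) 1441 [0.4566166  0.06342522 0.05495798] [0.45866937 0.06766481 0.05036015]
wrist (0.4754, -0.0436) 240 [ 0.46803375 -0.04410164  0.05430928] [ 0.46715182 -0.03644618  0.05070445]
side (0.4576, 0.0648) 97 [0.45496794 0.0692301  0.05481715] [0.45538499 0.06291642 0.05194938]
side (0.4754, -0.0436) 30 [ 0.47281085 -0.03965715  0.05436937] [ 0.47392368 -0.0414883   0.05227997]
```

The large key is back up (55 mm). Pressing the small key.

```bash
python3 -m handwheel '[{"fingers":-1,"x":0,"y":0,"z":0,"spin":0},{"fingers":-1,"x":0,"y":0.004,"z":0,"spin":0},{"fingers":-1,"x":0,"y":0.008,"z":0,"spin":0},{"fingers":-1,"x":0,"y":0.011,"z":0,"spin":0},{"fingers":-1,"x":0,"y":0.013,"z":0,"spin":0},{"fingers":-1,"x":0,"y":0.015,"z":0,"spin":0},{"fingers":-1,"x":0,"y":0.017,"z":0,"spin":0},{"fingers":-1,"x":0,"y":0.018,"z":0,"spin":0},{"fingers":-1,"x":0,"y":0.018,"z":0,"spin":0},{"fingers":-1,"x":0,"y":0.018,"z":0,"spin":0}]' 20
python3 -m handwheel '[{"fingers":-1,"x":0,"y":0.0002,"z":0,"spin":0},{"fingers":-1,"x":0,"y":0.0004,"z":0,"spin":0},{"fingers":-1,"x":0,"y":0.0006,"z":0,"spin":0},{"fingers":-1,"x":0,"y":0.0008,"z":0,"spin":0},{"fingers":-1,"x":0,"y":0.001,"z":0,"spin":0},{"fingers":-1,"x":0,"y":0.0012,"z":0,"spin":0},{"fingers":-1,"x":0,"y":0.0014,"z":0,"spin":0},{"fingers":-1,"x":0,"y":0.0015,"z":0,"spin":0},{"fingers":-1,"x":0,"y":0.0015,"z":0,"spin":0},{"fingers":-1,"x":0,"y":0.0015,"z":0,"spin":0}]' 20
```

```text
time_s: 30.6
ee_pos: [0.476, -0.0436, 0.07]
eef_rot: [-1.571, -0.0, 1.732]
force: [-2.7, 0.8, 3.7]
grip_width: 0.0004
time_s: 31.6
ee_pos: [0.4761, -0.0436, 0.0691]
eef_rot: [-1.571, 0.0, 1.732]
force: [-6.2, 1.6, 13.3]
grip_width: 0.0007
```

```bash
python3 -m handwheel '[{"fingers":-1,"x":0,"y":-0.005,"z":0,"spin":0},{"fingers":-1,"x":0,"y":-0.015,"z":0,"spin":0},{"fingers":-1,"x":0,"y":-0.035,"z":0,"spin":0},{"fingers":-1,"x":0,"y":-0.06,"z":0.01,"spin":0},{"fingers":-1,"x":-0.03,"y":-0.09,"z":0.03,"spin":0},{"fingers":-1,"x":-0.07,"y":-0.12,"z":0.04,"spin":0},{"fingers":-1,"x":-0.11,"y":-0.15,"z":0.05,"spin":0},{"fingers":-1,"x":-0.15,"y":-0.17,"z":0.05,"spin":0},{"fingers":-1,"x":-0.19,"y":-0.18,"z":0.05,"spin":0},{"fingers":-1,"x":-0.2,"y":-0.18,"z":0.05,"spin":0}]' 20
python3 - <<'E'
from h import *
print(get_obs()['ee_pos'],get_obs()['force'])
S,W=pts('side'); ends(W,[.59374,.04378],20.8,[(.05,.11),(.133,.173),(.19,.215)])
T,V=pts('top'); print(rect(V,(.593,.0435),.09,.2,.24),rect(W,(.593,.0435),.09,.2,.24))
for n,im,w in(('side',S,W),('top',T,V)):
    for c in((.4576,.0648),(.4754,-.0436)):
        m=(np.hypot(w[...,0]-c[0],w[...,1]-c[1])<.025)&(im.min(2)>150)&(w[...,2]<.07)
        if m.sum()>4: print(n,c,m.sum(),np.median(w[m],0))
cv2.imwrite('pics/s9.png',S[...,::-1])
E
```

```text
time_s: 32.6
ee_pos: [0.459, -0.2524, 0.2502]
eef_rot: [-1.573, 0.003, 1.729]
force: [-0.4, 0.3, 0.3]
grip_width: 0.0009
[ 0.45896137 -0.25241133  0.25020808] [-0.36580478  0.3366848   0.34700772]
(0.05, 0.11) t 52.75 tilt 0.33 s [-31.4  24.4] 274
(0.133, 0.173) t 52.55 tilt -0.17 s [-30.3  25.7] 201
(0.19, 0.215) t 52.95 tilt 0.49 s [-31.   25.6] 131
{'c': array([595.9,  45.4]), 'mean': array([594.9,  45. ], dtype=float32), 'sz': array([ 61.3, 109.7]), 'yaw': 21.47, 'pca': 21.13, 'z': 222.3, 'n': 570} {'c': array([591.5,  43.3]), 'mean': array([588.2,  49.8], dtype=float32), 'sz': array([ 60.3, 117. ]), 'yaw': 20.56, 'pca': 20.8, 'z': 221.8, 'n': 558}
side (0.4576, 0.0648) 94 [0.4550997  0.068083   0.05454633]
side (0.4754, -0.0436) 32 [ 0.47265172 -0.03948161  0.05481941]
top (0.4576, 0.0648) 67 [0.45922076 0.0660316  0.05418212]
top (0.4754, -0.0436) 22 [ 0.47701342 -0.04368392  0.05596772]
```

View pics/s9.png

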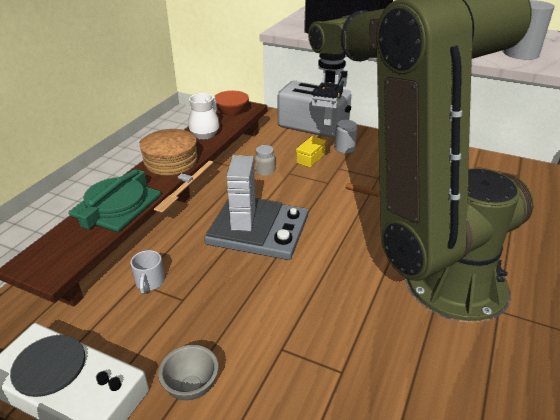

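The side view shows the column upright at (241,192), both keys up at (293,213) and (283,237), and nothing else disturbed. The top camera puts the column's top at (595.9,45.4), against (595.9,45.3) for the tall tin at the start. Handing in.

```bash
python3 -c "
from station import workorder; print(workorder.hand_in())"
```

```text
the job is handed in; nothing more can be done
None
```

The column is built and both keys were pressed, and I handed the job in at about 33 s. I set the middle tin and then the flat tin on the tall one, each lowered slowly to about 10 N of contact before release. I then pressed the large key and after it the small key. Each reached about 13 N against its stop and was let up.

**Column:** In the last side-camera check the three end faces agreed within about 0.5 mm. The top camera put the column's top face within 0.1 mm of where the tall tin's top started, with yaw within about 0.1°.

**Keys:** Both tops read about 55 mm after release, so both are back up. I judged "fully down" from the force rise and the stop height, since key travel is not reported.

**Disagreements:** The cameras differ from each other by 2–4 mm in absolute position, so I relied on comparisons within one camera. In the last check the side camera's readings of the tins' long edges scattered by about 1 mm, and I took that as noise. In the last picture the cup, jar, mortar, can and yellow tin look undisturbed. The spoon is mostly hidden by the arm, and I did not re-measure any of the bystanders.

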